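# Put the bench timer away in its case

## Robot

A 7-joint arm with a two-finger parallel gripper is mounted at the origin on a cart in front of the work surface, level with it; the furniture and walls round the work are solid. World frame = base frame: x ahead of the robot, y to its left, z up, the work surface at z = 0. Lengths are in m, angles in rad, forces in N, time in s.
With the tool pointing down it reaches from about 0.425 to 0.875 m from the base axis. Payload 4.7 kg.
Tool frame: the origin (TCP) lies midway between the tips of the shut fingers; the grasp point (between the pads) lies 19 mm behind it; z points along the fingers, y is the line along which they close (so a half turn about z gives the same grasp; the last joint's range is limited). The gripper opens to 85 mm and grips with 20 to 120 N. Pads are 22 mm wide; open, the fingers measure 114 mm over their backs; the gripper's body (76 mm by 85 mm) begins 54 mm behind the grasp point. The pads swing forward as they close: fully open they stand 13 mm farther back than shut.
Start: joints at [1.361, 0.321, -0.07, 1.45, 0.023, 1.371, -0.057], TCP at [0.144, -0.634, 0.231] pointing down, gripper open.
Joint ranges: [-2.86, 2.86], [-0.3, 2.09], [-1.38, 1.24], [0.06, 2.45], [-1.56, 4.7], [0.09, 2.05], [-2.69, 2.69]. Speed limits (rad/s): [2.57, 2.57, 3.14, 3.14, 3.14, 3.14, 3.14].

## Interface

Orientations are given as a rotation vector (axis times angle).
In Python, from rig import sensors, viewer, manip gives the robot as it stands.
- The arm moves only by the tool send_rows, never from a script. Its argument "targets" is a list of rows, each an object of numbers: "hand": the opening, from 0 (shut) to 1 (fully open); "tx", "ty", "tz": the shift along the tool's x, y, z in mm; "ax", "ay", "az": the turn, a rotation vector about the tool's x, y, z in rad. A call has 1 to 10 rows; each row is the pose to reach, as a shift and turn from the pose commanded when the call began, along the tool's axes at that moment; what a row does not reach only later rows make up. A row lasts 1/12 s, in which the tool goes at most 41.7 mm and 7.16 degrees, less where a joint would pass 70% of its speed; a pose out of reach is approached as far as the arm can. A call with a gripper value outside its range is refused whole. The fingers move at their own pace and stop on an object; "newtons" is the grip in N (left out, the last holds). Time passes only in rows, so rows that repeat a pose let the fingers close. It gives the time, the measured TCP pose, the force, the opening and the grip force at its end, in the units of the state.
- sensors.sense(): the state, without advancing time (a new reading comes with each control period).
- viewer.get_image(name): name is "side" or "top"; returns a dict with "pixels" (420x560x3 uint8, blue, green, red), "fx", "fy", "cx", "cy" (pixels), "T" (4x4, takes a point from camera to world coordinates). Camera axes: x right, y down, z forward; pixel columns grow to the right and rows downward; lengths in m; the calibration is good to about 2 mm. A picture is of the moment at which its call begins. There is no depth.
- manip.close_job(): hands the job in; it is judged then, once.
The state is a dict: "time_s": time; "q": joint angles; "qvel": joint speeds; "tau": joint torques, N m; "position": TCP position; "tcp_rot": TCP orientation; "force": force on the tool from outside, world axes, zero at the start; "wrist_torque": the same for the moment, N m; "grip_width": opening from 0.0 (shut) to 1.0 (fully open); "gripper_force": force on a finger pad.
Only numpy, scipy, OpenCV 4.12 (cv2) and the standard library are available. Lean on these libraries where they do the work, as an engineer would, in place of code of your own. Each camera call takes 0.05 s, during which the arm holds its last target. There are 200 camera calls.

## Task

Put the bench timer away. First take out the dropper bottle that was left standing in the open storage case and stand it upright in the middle of the round cork mat; then lay the timer face up on the black pad in the middle of the case, square to the case and with its row of keys toward the case's front (the long side opposite the hinge), and finally shut the lid completely. Set things down rather than dropping them, and leave everything else on the bench where it is.

Things in the scene. Friction and masses are not known exactly. Their poses are not given: they have to be found in the camera images.
- timer: Flat pale bench timer lying face up, display and a row of three keys, 62 (its x) x 66 (its y) mm, 18 mm high, about 0.08 kg (varies). Origin: centre of its underside; z up. The keys run along its -x side. At the start a box and a stapler lie 4 to 12 mm from its two y sides, leaving no room for fingers there; its two x sides are free.
- timer_keys (a point): Middle of the timer's key-side (-x) edge, 31 mm from its centre, 9 mm above its underside.
- bottle: Dropper bottle with black tapered cap, standing in the case at the start; round body 34 mm in diameter up to 68 mm, 85 mm tall in all, about 0.09 kg. Origin: centre of its underside; z up along the bottle.
- case: Grey fixed storage case, an open-topped box 82 (x) x 170 (y) x 36 mm high, 5 mm walls and floor. Origin: centre of its underside. Hinge on its +x long side, front on its -x long side. Front and back walls leave only 5 mm beside a well-placed timer; toward the ends (y) there is 47 mm each side. Its lid stands open behind it.
- glass_foot (a point): Point at the foot of a fixed glass partition, an upright pane 6 mm thick and 0.7 m tall that runs along x through this point, from 0.17 m nearer the robot to the wall behind. All the work is on its right-hand (-y) side. The worktop nearest the robot, between the pane and the case, is free for putting things down.
- case_spot (a point): Centre of the top of the black rubber pad (66 x 70 mm, 2 mm thick) in the middle of the case floor, 7 mm above the worktop; axes as the case's.
- case_lid (a joint): Hinge angle of the lid (rad): 0 = shut, lying flat on the rim; starts at 1.75 to 2.0, leaning back past upright; stop at 2.1. The lid stays where it is left (hinge friction 0.075 N m, so 1 to 2 N at its edge moves it). It is a 5 mm plate, 82 mm from hinge to free edge and 170 mm wide, with a tab 40 mm wide that juts 12 mm past the middle of the free edge.
- case_lid_hinge (a point): Middle of the hinge line, on the underside of the lid at the case's back rim, 36.5 mm above the worktop; the line runs along the case's y. At angle a the lid's underside runs from here by (-cos a) along the case's x and (sin a) up.
- mat_spot (a point): Centre of the top of the round cork mat, 72 mm in diameter and 3 mm thick, fixed to the worktop. A cup stands about 100 mm to its right (-y) and a flat dish about 95 mm behind it (+x).
- slide_box: Bystander: dark green hinged box 72 (x) x 98 (y) x 37 mm high, beside the timer's +y side with its long side along the timer. Origin: centre of underside.
- stapler: Bystander: dark blue stapler 106 (x) x 24 (y) x 33 mm, beside the timer's -y side, parallel to it. Origin: centre of underside.
- cup: Bystander: sample cup with yellow lid, 62 mm in diameter, 68 mm tall, to the right of the mat. Origin: centre of underside.
- small_bottle: Bystander: small white dropper bottle, 22 mm in diameter, 58 mm tall, close to the upright glass partition. Origin: centre of underside.
- forceps: Bystander: steel forceps lying flat, 18 (x) x 130 (y) x 8 mm, along the front edge of the worktop. Origin: centre of underside.
- petri_dish: Bystander: clear round dish, 91 mm in diameter, 16 mm high, behind the mat. Origin: centre of underside.
Mind the look-alikes: they are no part of the job. Leave any pink look-alike of the case alone. What is shaped like the bottle but pink is not meant.

How it is judged:
On the way, in this order (a step that is already met when the one before it is completed fails the run):
1. the bottle stands released and upright on the middle of the mat (horizontal distance between bottle and mat_spot below 0.015 m and z of bottle in the frame of mat_spot below 0.004 m and angle between bottle's own z axis and vertical below 0.1 rad and contact force between the fingers and bottle below 0.05 N), for 0.2 s.
2. the timer lies released on the pad in the case, keys to the front (x of timer in the frame of case_spot between -0.009 and 0.009 m and y of timer in the frame of case_spot between -0.012 and 0.012 m and z of timer in the frame of case_spot below 0.005 m and x of timer_keys in the frame of case_spot below -0.018 m and angle between the x axis of timer and the x axis of case, either way round below 0.17 rad and angle between timer's own z axis and vertical below 0.08 rad and contact force between the fingers and timer below 0.05 N), for 0.2 s.
3. the lid is shut (value of joint case_lid below 0.05 rad), for 0.2 s.
At the end, for the whole second after the job is handed in: Bottle upright (0.1 rad) on the mat, centre within 15 mm; timer flat on the pad in the case within 9 mm (case x) and 12 mm (y), square within 0.17 rad, keys to the front; lid shut (under 0.05 rad); bottle and timer released and at rest (all of step 1 and all of step 2 and value of joint case_lid below 0.05 rad and linear speed of each of timer, bottle below 0.03 m/s); the robot touches nothing.
It fails at once if a bystander is moved by more than 30 mm (distance of any of slide_box, stapler, cup, small_bottle, forceps, petri_dish from where it was at the start of the episode above 0.03 m).
It fails at once if the bottle is tipped over (angle between bottle's own z axis and vertical above 0.8 rad).
It fails at once if the timer or the bottle is dropped: it falls faster than 0.5 m/s, out of the fingers ((linear speed of timer above 0.5 m/s and contact force between the fingers and timer below 0.01 N) or (linear speed of bottle above 0.5 m/s and contact force between the fingers and bottle below 0.01 N)).
It also fails if it takes over 72 s, if anything falls off the work surface, if the arm or the gripper's body presses on something with over 40 N, if the wrist force passes 120 N, or if a joint passes its speed limit or range.

## Working session

There is one attempt and no reset: what is moved stays moved. The work goes in short steps, Python scripts to look and compute and a tool call to move; the robot and the scene stay as the last step left them, time stands still between calls to the robot, and variables do not carry over. Pictures are saved under pics/ and viewed, at most 11 in all, crops included, and the job is handed in when it is done.

Besides the shell and the picture viewer there is one more tool, called as name(argument=value, ...), one argument or row to a line, values as JSON. send_rows: Moves the arm, as the interface text tells. Its arguments: {"type":"object","properties":{"targets":{"type":"array"},"newtons":{"type":"number"}},"required":["targets"]}

```bash
mkdir -p pics; cat > h.py <<'E'
import numpy as np, cv2
from scipy.spatial.transform import Rotation as R
from rig import sensors, viewer, manip
def snap(n,f):
    d=viewer.get_image(n); cv2.imwrite(f'pics/{f}.png',d['pixels']); 
    np.savez(f'pics/{f}.npz',K=[d['fx'],d['fy'],d['cx'],d['cy']],T=d['T']); return d
def pt(f,u,v,z):
    c=np.load(f'pics/{f}.npz'); fx,fy,cx,cy=c['K']; T=c['T']
    r=T[:3,:3]@np.array([(u-cx)/fx,(v-cy)/fy,1]); o=T[:3,3]
    return (o+r*(z-o[2])/r[2])
def px(f,p):
    c=np.load(f'pics/{f}.npz'); fx,fy,cx,cy=c['K']; T=c['T']
    q=T[:3,:3].T@(np.array(p)-T[:3,3]); return np.round([fx*q[0]/q[2]+cx,fy*q[1]/q[2]+cy],1)
def go(target,rotmat=None):
    s=sensors.sense(); A=R.from_rotvec(s['tcp_rot']); 
    d=A.inv().apply(np.array(target)-s['position'])*1000
    t=(A.inv()*R.from_matrix(rotmat)).as_rotvec() if rotmat is not None else np.zeros(3)
    print('shift',np.round(d,1),'turn',np.round(t,3))
E
python3 - <<'E'
from h import *
for n in('top','side'):
    d=snap(n,n+'0'); print(n,d['fx'],d['cx'],d['cy'],np.round(d['T'],3).tolist())
    cv2.imwrite(f'pics/{n}0b.png',cv2.resize(d['pixels'],(800,600),interpolation=cv2.INTER_CUBIC))
s=sensors.sense();print(s)
print(R.from_rotvec(s['tcp_rot']).as_matrix().round(3))
E
```

```text
top 468.1069205560223 280.2720252607239 211.21759122382812 [[-0.01, -0.996, 0.091, 0.45], [-1.0, 0.012, 0.019, -0.267], [-0.02, -0.09, -0.996, 0.916], [0.0, 0.0, 0.0, 1.0]]
side 493.80348325803476 279.49193001031665 212.24081455891516 [[-0.649, -0.371, 0.664, -0.109], [-0.761, 0.323, -0.563, 0.262], [-0.005, -0.871, -0.492, 0.504], [0.0, 0.0, 0.0, 1.0]]
{'time_s': 0.1, 'q': array([ 1.36111199,  0.32175052, -0.07006621,  1.45154381,  0.0225799 ,
        1.37079285, -0.05687119]), 'qvel': array([-0.00115873,  0.00115509, -0.00031119, -0.00183785, -0.00076732,
        0.0001834 ,  0.00038905]), 'tau': array([ 2.11513493e-04, -4.94872570e+01, -3.83917512e-01, -3.15208447e+01,
        1.29270094e-02,  7.44831108e-03,  2.20550396e-05]), 'position': array([ 0.14409278, -0.6333407 ,  0.23033626]), 'tcp_rot': array([-3.12026445e+00, -3.50652639e-01,  4.21773326e-04]), 'force': array([-0.61151804, -0.46265174,  0.11326768]), 'wrist_torque': array([-0.02089722, -0.00733107, -0.04590973]), 'gripper_force': 0.0, 'grip_width': 1.005125792511651}
[[ 0.975  0.222 -0.   ]
 [ 0.222 -0.975  0.002]
 [-0.    -0.002 -1.   ]]
```

View pics/top0b.png

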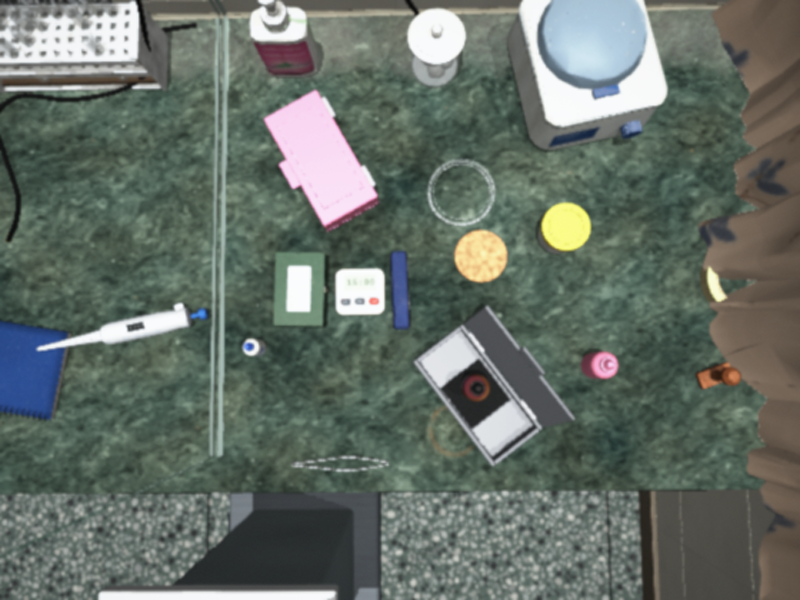

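View pics/side0b.png

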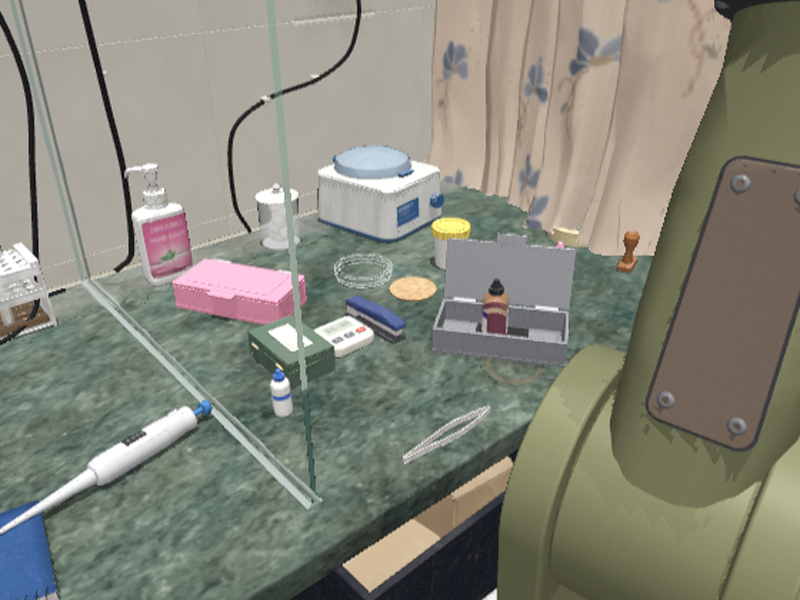

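The top view shows the timer at (360,291) with its keys toward the robot, and the mat at (481,256). The bottle is in the case at (477,388). The case corners are at (417,362), (493,464), (540,428) and (464,327), and the lid is open to the upper right.

```bash
python3 - <<'E'
from h import *
P=lambda u,v,z:pt('top0',u*.7,v*.7,z)
d=cv2.imread('pics/top0.png')
c=[P(*q,.036) for q in((417,362),(493,464),(540,428),(464,327))]
print('case corners',np.round(c,3).tolist()); 
print('sides',[round(float(np.linalg.norm(c[i]-c[(i+1)%4])),3) for i in range(4)],'centre',np.mean(c,0))
print('mat',P(481,256,.003)); print('bottle cap',P(478,388.5,.085)); print('timer',P(360,291.5,.018))
print('tcorners',[P(*q,.018).round(3).tolist() for q in((335,269),(384,269),(385,314),(336,315))])
hsv=cv2.cvtColor(d,cv2.COLOR_BGR2HSV)
def blob(m,roi,name,z):
    x0,y0,x1,y1=[int(a*.7) for a in roi]; k=np.zeros(m.shape,np.uint8); k[y0:y1,x0:x1]=m[y0:y1,x0:x1]*255
    k=cv2.morphologyEx(k,cv2.MORPH_CLOSE,np.ones((5,5)))
    cs=max(cv2.findContours(k,0,1)[0],key=cv2.contourArea); r=cv2.minAreaRect(cs)
    w=[pt('top0',*q,z) for q in cv2.boxPoints(r)]
    print(name,np.mean(w,0).round(4),[w[i].round(4)[:2].tolist() for i in range(4)],[round(float(np.linalg.norm(w[i]-w[(i+1)%4])),4) for i in range(2)])
blob((hsv[...,1]<60)&(hsv[...,2]>150),(328,262,390,320),'timer',.015)
blob((hsv[...,0]<25)&(hsv[...,1]>70)&(hsv[...,2]>120),(445,220,520,290),'mat',.003)
print('stapler',[P(*q,.033).round(3).tolist() for q in((393,252),(406,252),(410,328),(394,328))])
print('slide',[P(*q,.037).round(3).tolist() for q in((276,253),(325,253),(325,326),(273,326))])
print('lid edge',[P(*q,.115).round(3).tolist() for q in((488,307),(573,420))])
print('cup',P(566,226,.068),'pane',P(218,455,0),'forc',P(340,464,.004))
# side view bottle body axis check
for z in(.007,.04,.085): print(z,px('side0',[*P(478,388.5,.085)[:2],z])/.7)
b=np.load('pics/side0.npz')
E
```

```text
case corners [[0.45, -0.27, 0.036], [0.318, -0.367, 0.036], [0.363, -0.429, 0.036], [0.495, -0.333, 0.036]]
sides [0.163, 0.077, 0.163, 0.077] centre [ 0.40671447 -0.34965235  0.036     ]
mat [ 0.59449941 -0.36052563  0.003     ]
bottle cap [ 0.4168079  -0.34489923  0.085     ]
timer [ 0.54585871 -0.19471566  0.018     ]
tcorners [[0.577, -0.161, 0.018], [0.576, -0.227, 0.018], [0.515, -0.228, 0.018], [0.514, -0.162, 0.018]]
timer [ 0.5464 -0.1945  0.015 ] [[0.578, -0.1615], [0.5771, -0.2277], [0.5148, -0.2272], [0.5156, -0.1614]] [0.0662, 0.0623]
mat [ 0.595  -0.3591  0.003 ] [[0.6313, -0.3245], [0.6303, -0.3953], [0.5588, -0.3936], [0.5597, -0.3232]] [0.0709, 0.0715]
stapler [[0.597, -0.24, 0.033], [0.596, -0.258, 0.033], [0.495, -0.262, 0.033], [0.495, -0.241, 0.033]]
slide [[0.597, -0.084, 0.037], [0.596, -0.15, 0.037], [0.499, -0.15, 0.037], [0.499, -0.081, 0.037]]
lid edge [[0.515, -0.356, 0.115], [0.38, -0.453, 0.115]]
cup [ 0.62149006 -0.46323443  0.068     ] pane [0.32743925 0.00051082 0.        ] forc [ 0.31482218 -0.16555224  0.004     ]
0.007 [492.28571429 335.14285714]
0.04 [493.71428571 313.57142857]
0.085 [495.85714286 283.14285714]
```

```bash
cat >> h.py <<'E'
def rz(deg):
    a=np.radians(deg); y=np.array([np.cos(a),np.sin(a),0]); z=np.array([0,0,-1.]); return np.c_[np.cross(y,z),y,z]
E
python3 -c "
from h import *
go([.416,-.345,.19],rz(36.3))
d=cv2.imread('pics/top0.png')[205:330,280:410]
cv2.imwrite('pics/crop.png',cv2.resize(d,None,fx=4.5,fy=4.5,interpolation=cv2.INTER_CUBIC))"
```

```text
shift [ 329.1 -220.7   40.7] turn [-1.000e-03 -2.000e-03 -1.981e+00]
```

View pics/crop.png

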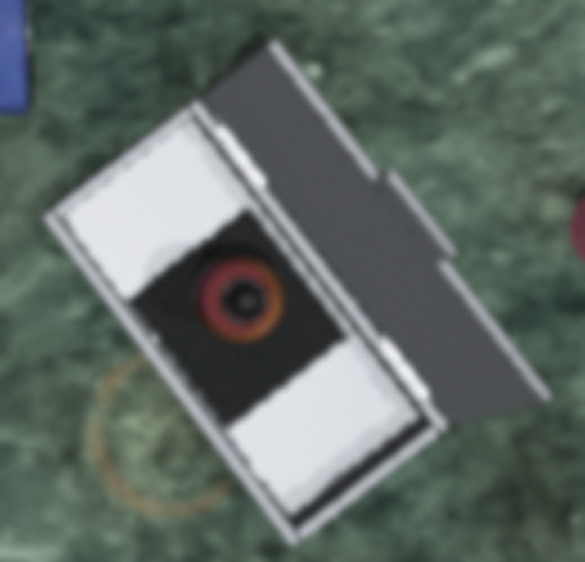

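The crop shows the rim corners at about (45,218), (294,543), (447,428) and (197,103). The bottle cap is at (245,299), and the lid edge runs from (275,42) to (548,400).

```bash
python3 - <<'E'
from h import *
P=lambda u,v,z:pt('top0',(u+.5)/4.5-.5+280,(v+.5)/4.5-.5+205,z)
c=np.array([P(*q,.036) for q in((45,218),(294,543),(447,428),(197,103))])
print(c.round(4)[:,:2].tolist(),[round(float(np.linalg.norm(c[i]-c[(i+1)%4])),4) for i in range(4)])
ctr=c.mean(0);y=(c[0]-c[1])+(c[3]-c[2]);a=np.arctan2(y[1],y[0]);print('ctr',ctr,'yang',np.degrees(a))
ex=np.array([np.sin(a),-np.cos(a),0]);ey=np.array([np.cos(a),np.sin(a),0])
for n,q in dict(pf0=(130,298),pb0=(250,210),pb1=(347,338),pf1=(228,424)).items():
    w=P(*q,.007)-ctr; print(n,(w@ex).round(4),(w@ey).round(4))
b=P(245,299,.092); print('bottle',b,(b-ctr)@ex,(b-ctr)@ey)
for z in (.11,.115,.12):
  w=[(P(*q,z)-ctr) for q in((275,42),(548,400))]; print('lid',z,[((v@ex).round(4),(v@ey).round(4)) for v in w])
E
```

```text
[[0.4508, -0.2662], [0.3172, -0.3665], [0.3632, -0.4302], [0.4979, -0.3302]] [0.167, 0.0786, 0.1678, 0.0795]
ctr [ 0.40727664 -0.34829111  0.036     ] yang 36.73600223992922
pf0 -0.0316 0.0349
pb0 0.0323 0.0334
pb1 0.0316 -0.0345
pf1 -0.0309 -0.0325
bottle [ 0.41863992 -0.34332508  0.092     ] 0.002816929601398905 0.012076864455934437
lid 0.11 [(np.float64(0.0711), np.float64(0.0838)), (np.float64(0.0692), np.float64(-0.0851))]
lid 0.115 [(np.float64(0.0704), np.float64(0.0837)), (np.float64(0.0685), np.float64(-0.084))]
lid 0.12 [(np.float64(0.0697), np.float64(0.0837)), (np.float64(0.0678), np.float64(-0.083))]
```

send_rows(
  targets=[
    {"tx":329,"ty":-221,"tz":20,"az":-1.98,"hand":1},
    {"tx":329,"ty":-221,"tz":20,"az":-1.98,"hand":1},
    {"tx":329,"ty":-221,"tz":20,"az":-1.98,"hand":1},
    {"tx":329,"ty":-221,"tz":20,"az":-1.98,"hand":1},
    {"tx":329,"ty":-221,"tz":20,"az":-1.98,"hand":1},
    {"tx":329,"ty":-221,"tz":20,"az":-1.98,"hand":1},
    {"tx":329,"ty":-221,"tz":20,"az":-1.98,"hand":1},
    {"tx":329,"ty":-221,"tz":20,"az":-1.98,"hand":1},
    {"tx":329,"ty":-221,"tz":20,"az":-1.98,"hand":1},
    {"tx":329,"ty":-221,"tz":20,"az":-1.98,"hand":1},
  ],
  newtons=30,
)

```text
schema error: expected keys hand, tx, ty, tz, ax, ay, az
```

send_rows(
  targets=[
    {"hand":1,"tx":329,"ty":-221,"tz":20,"ax":0,"ay":0,"az":-1.98},
    {"hand":1,"tx":329,"ty":-221,"tz":20,"ax":0,"ay":0,"az":-1.98},
    {"hand":1,"tx":329,"ty":-221,"tz":20,"ax":0,"ay":0,"az":-1.98},
    {"hand":1,"tx":329,"ty":-221,"tz":20,"ax":0,"ay":0,"az":-1.98},
    {"hand":1,"tx":329,"ty":-221,"tz":20,"ax":0,"ay":0,"az":-1.98},
    {"hand":1,"tx":329,"ty":-221,"tz":20,"ax":0,"ay":0,"az":-1.98},
    {"hand":1,"tx":329,"ty":-221,"tz":20,"ax":0,"ay":0,"az":-1.98},
    {"hand":1,"tx":329,"ty":-221,"tz":20,"ax":0,"ay":0,"az":-1.98},
    {"hand":1,"tx":329,"ty":-221,"tz":20,"ax":0,"ay":0,"az":-1.98},
    {"hand":1,"tx":329,"ty":-221,"tz":20,"ax":0,"ay":0,"az":-1.98},
  ],
  newtons=30,
)

```text
time_s: 0.93
position: [0.4196, -0.3398, 0.211]
tcp_rot: [-2.313, -2.125, -0.003]
force: [0.2, 0.8, -0.2]
grip_width: 1.002
gripper_force: 0.0
```

```bash
python3 -c "
from h import *
print(sensors.sense()['position']);go([.418,-.344,.19],rz(36.7))"
```

```text
[ 0.41956161 -0.339838    0.21104998]
shift [-4.3 -1.2 21. ] turn [ 0.002 -0.002 -0.725]
```

send_rows(
  targets=[
    {"hand":1,"tx":-4,"ty":-1,"tz":20,"ax":0,"ay":0,"az":-0.725},
    {"hand":1,"tx":-4,"ty":-1,"tz":20,"ax":0,"ay":0,"az":-0.725},
    {"hand":1,"tx":-4,"ty":-1,"tz":20,"ax":0,"ay":0,"az":-0.725},
    {"hand":1,"tx":-4,"ty":-1,"tz":20,"ax":0,"ay":0,"az":-0.725},
    {"hand":1,"tx":-4,"ty":-1,"tz":20,"ax":0,"ay":0,"az":-0.725},
    {"hand":1,"tx":-4,"ty":-1,"tz":20,"ax":0,"ay":0,"az":-0.725},
    {"hand":1,"tx":-4,"ty":-1,"tz":20,"ax":0,"ay":0,"az":-0.725},
    {"hand":1,"tx":-4,"ty":-1,"tz":20,"ax":0,"ay":0,"az":-0.725},
  ],
)

```text
time_s: 1.6
position: [0.4144, -0.3491, 0.191]
tcp_rot: [-1.431, -2.796, -0.0]
force: [0.8, -0.2, -0.1]
grip_width: 1.0
gripper_force: 0.0
```

```bash
python3 -c "
from h import *
print(sensors.sense()['position']);go([.418,-.344,.036],rz(36.7))"
```

```text
[ 0.41436215 -0.34907925  0.19097668]
shift [  1.9   6.  155. ] turn [-0.    -0.001 -0.015]
```

send_rows(
  targets=[
    {"hand":1,"tx":2,"ty":6,"tz":35,"ax":0,"ay":0,"az":-0.015},
    {"hand":1,"tx":2,"ty":6,"tz":70,"ax":0,"ay":0,"az":-0.015},
    {"hand":1,"tx":2,"ty":6,"tz":105,"ax":0,"ay":0,"az":-0.015},
    {"hand":1,"tx":2,"ty":6,"tz":130,"ax":0,"ay":0,"az":-0.015},
    {"hand":1,"tx":2,"ty":6,"tz":145,"ax":0,"ay":0,"az":-0.015},
    {"hand":1,"tx":2,"ty":6,"tz":155,"ax":0,"ay":0,"az":-0.015},
    {"hand":1,"tx":2,"ty":6,"tz":155,"ax":0,"ay":0,"az":-0.015},
  ],
)

```text
time_s: 2.18
position: [0.4169, -0.3429, 0.0341]
tcp_rot: [-1.406, -2.805, -0.002]
force: [0.2, -0.8, 0.8]
grip_width: 1.0
gripper_force: 0.0
```

send_rows(
  targets=[
    {"hand":0.3,"tx":0,"ty":0,"tz":0,"ax":0,"ay":0,"az":0},
    {"hand":0.3,"tx":0,"ty":0,"tz":0,"ax":0,"ay":0,"az":0},
    {"hand":0.3,"tx":0,"ty":0,"tz":0,"ax":0,"ay":0,"az":0},
    {"hand":0.3,"tx":0,"ty":0,"tz":0,"ax":0,"ay":0,"az":0},
    {"hand":0.3,"tx":0,"ty":0,"tz":0,"ax":0,"ay":0,"az":0},
    {"hand":0.3,"tx":0,"ty":0,"tz":0,"ax":0,"ay":0,"az":0},
    {"hand":0.3,"tx":0,"ty":0,"tz":0,"ax":0,"ay":0,"az":0},
    {"hand":0.3,"tx":0,"ty":0,"tz":0,"ax":0,"ay":0,"az":0},
  ],
)

```text
time_s: 2.85
position: [0.4189, -0.3448, 0.0376]
tcp_rot: [1.405, 2.808, -0.002]
force: [-1.3, -0.1, 6.2]
grip_width: 0.381
gripper_force: 30.0
```

```bash
python3 -c "
from h import *
s=sensors.sense();print(s['position'],s['grip_width'],s['gripper_force'],s['force']);go([.595,-.3595,.14],rz(36.7))"
```

```text
[ 0.41888349 -0.34479928  0.03762189] 0.3810702844830675 30.043711150065064 [-1.28516499 -0.07238097  6.19000514]
shift [-117.5  132.1 -102.1] turn [-0.     0.002  0.002]
```

send_rows(
  targets=[
    {"hand":0.3,"tx":0,"ty":0,"tz":-10,"ax":0,"ay":0,"az":0},
    {"hand":0.3,"tx":0,"ty":0,"tz":-35,"ax":0,"ay":0,"az":0},
    {"hand":0.3,"tx":0,"ty":0,"tz":-65,"ax":0,"ay":0,"az":0},
    {"hand":0.3,"tx":-15,"ty":15,"tz":-95,"ax":0,"ay":0,"az":0},
    {"hand":0.3,"tx":-40,"ty":45,"tz":-102,"ax":0,"ay":0,"az":0},
    {"hand":0.3,"tx":-65,"ty":73,"tz":-102,"ax":0,"ay":0,"az":0},
    {"hand":0.3,"tx":-90,"ty":101,"tz":-102,"ax":0,"ay":0,"az":0},
    {"hand":0.3,"tx":-110,"ty":124,"tz":-102,"ax":0,"ay":0,"az":0},
    {"hand":0.3,"tx":-117,"ty":132,"tz":-102,"ax":0,"ay":0,"az":0},
    {"hand":0.3,"tx":-117,"ty":132,"tz":-102,"ax":0,"ay":0,"az":0},
  ],
)

```text
time_s: 3.68
position: [0.597, -0.3566, 0.1378]
tcp_rot: [1.401, 2.811, 0.004]
force: [-0.6, 1.3, -0.4]
grip_width: 0.384
gripper_force: 30.1
```

```bash
python3 -c "
from h import *
s=sensors.sense();print(s['position'],s['grip_width'],s['gripper_force'],s['force']);go([.595,-.3595,.034],rz(36.7))
d=snap('top','t1');e=snap('side','s1')
print(px('t1',[.595,-.3595,.2]),px('s1',[.595,-.3595,.1]))
cv2.imwrite('pics/c1.png',cv2.resize(np.hstack([d['pixels'][80:340,230:500],e['pixels'][60:320,200:470]]),None,fx=1.45,fy=1.45))"
```

```text
[ 0.59697417 -0.35657179  0.13784111] 0.38431914885087465 30.08870932739228 [-0.58171379  1.27510168 -0.44362773]
shift [ -1.2  -3.6 103.8] turn [ 0.003 -0.001  0.006]
[348.7 158.7] [288.4 159. ]
```

View pics/c1.png

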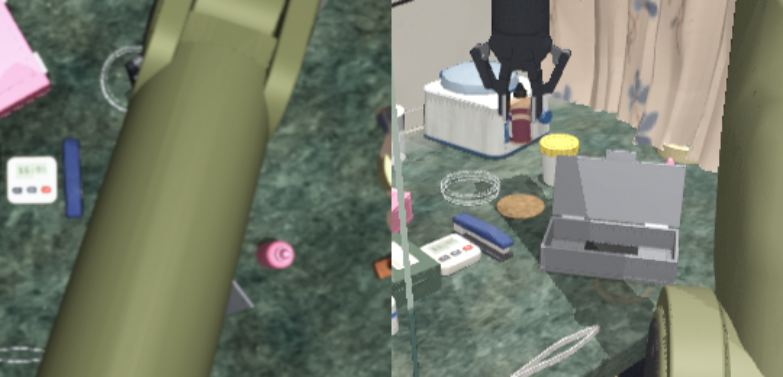

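The bottle is held upright over the mat, and the case is empty, with the pad visible. I'll lower the bottle now.

send_rows(
  targets=[
    {"hand":0.3,"tx":-1,"ty":-3,"tz":25,"ax":0,"ay":0,"az":0},
    {"hand":0.3,"tx":-1,"ty":-3,"tz":50,"ax":0,"ay":0,"az":0},
    {"hand":0.3,"tx":-1,"ty":-3,"tz":75,"ax":0,"ay":0,"az":0},
    {"hand":0.3,"tx":-1,"ty":-3,"tz":90,"ax":0,"ay":0,"az":0},
    {"hand":0.3,"tx":-1,"ty":-3,"tz":95,"ax":0,"ay":0,"az":0},
    {"hand":0.3,"tx":-1,"ty":-3,"tz":95,"ax":0,"ay":0,"az":0},
    {"hand":0.3,"tx":-1,"ty":-3,"tz":95,"ax":0,"ay":0,"az":0},
  ],
)

```text
time_s: 4.37
position: [0.5925, -0.3617, 0.0446]
tcp_rot: [1.406, 2.808, -0.001]
force: [0.1, -0.7, -0.6]
grip_width: 0.383
gripper_force: 30.1
```

```bash
python3 -c "
from h import *
s=sensors.sense();print(s['position'],s['grip_width'],s['gripper_force'],s['force']);go([.595,-.3595,.034],rz(36.7))"
```

```text
[ 0.59249301 -0.36165682  0.04459682] 0.3833192209965402 30.086977179162204 [ 0.13994624 -0.68875681 -0.57798079]
shift [ 0.2  3.3 10.6] turn [0.    0.001 0.002]
```

send_rows(
  targets=[
    {"hand":0.3,"tx":0,"ty":3,"tz":4,"ax":0,"ay":0,"az":0},
    {"hand":0.3,"tx":0,"ty":3,"tz":7,"ax":0,"ay":0,"az":0},
    {"hand":0.3,"tx":0,"ty":3,"tz":9,"ax":0,"ay":0,"az":0},
    {"hand":0.3,"tx":0,"ty":3,"tz":10.5,"ax":0,"ay":0,"az":0},
    {"hand":0.3,"tx":0,"ty":3,"tz":10.5,"ax":0,"ay":0,"az":0},
    {"hand":0.3,"tx":0,"ty":3,"tz":10.5,"ax":0,"ay":0,"az":0},
  ],
)

```text
time_s: 4.87
position: [0.5952, -0.3594, 0.0337]
tcp_rot: [1.405, 2.809, -0.0]
force: [-0.5, 1.3, 3.8]
grip_width: 0.382
gripper_force: 30.5
```

send_rows(
  targets=[
    {"hand":0.45,"tx":0,"ty":0,"tz":0,"ax":0,"ay":0,"az":0},
    {"hand":0.55,"tx":0,"ty":0,"tz":0,"ax":0,"ay":0,"az":0},
    {"hand":0.7,"tx":0,"ty":0,"tz":0,"ax":0,"ay":0,"az":0},
    {"hand":0.9,"tx":0,"ty":0,"tz":0,"ax":0,"ay":0,"az":0},
    {"hand":1,"tx":0,"ty":0,"tz":0,"ax":0,"ay":0,"az":0},
    {"hand":1,"tx":0,"ty":0,"tz":0,"ax":0,"ay":0,"az":0},
    {"hand":1,"tx":0,"ty":0,"tz":-10,"ax":0,"ay":0,"az":0},
    {"hand":1,"tx":0,"ty":0,"tz":-35,"ax":0,"ay":0,"az":0},
    {"hand":1,"tx":0,"ty":0,"tz":-75,"ax":0,"ay":0,"az":0},
    {"hand":1,"tx":0,"ty":0,"tz":-110,"ax":0,"ay":0,"az":0},
  ],
)

```text
time_s: 5.7
position: [0.5943, -0.3591, 0.1445]
tcp_rot: [-1.405, -2.809, -0.0]
force: [1.2, -0.8, 0.4]
grip_width: 1.0
gripper_force: 0.0
```

```bash
python3 -c "
from h import *
s=sensors.sense();print(s['position'],s['grip_width'],s['force']);go([.5465,-.1945,.15],rz(0))"
```

```text
[ 0.59433117 -0.35907886  0.14452438] 1.0004327580941157 [ 1.19768268 -0.76763843  0.43264718]
shift [160.4  60.4  -5.4] turn [-0.    -0.001  0.643]
```

send_rows(
  targets=[
    {"hand":1,"tx":30,"ty":11,"tz":-5,"ax":0,"ay":0,"az":0.12},
    {"hand":1,"tx":60,"ty":23,"tz":-5,"ax":0,"ay":0,"az":0.24},
    {"hand":1,"tx":90,"ty":34,"tz":-5,"ax":0,"ay":0,"az":0.36},
    {"hand":1,"tx":120,"ty":45,"tz":-5,"ax":0,"ay":0,"az":0.48},
    {"hand":1,"tx":150,"ty":57,"tz":-5,"ax":0,"ay":0,"az":0.6},
    {"hand":1,"tx":160,"ty":60,"tz":-5,"ax":0,"ay":0,"az":0.653},
    {"hand":1,"tx":160,"ty":60,"tz":-5,"ax":0,"ay":0,"az":0.653},
    {"hand":1,"tx":160,"ty":60,"tz":-5,"ax":0,"ay":0,"az":0.653},
  ],
)

```text
time_s: 6.37
position: [0.5472, -0.1953, 0.1489]
tcp_rot: [2.228, 2.212, -0.0]
force: [-0.6, -0.4, -0.1]
grip_width: 1.002
gripper_force: 0.0
```

```bash
python3 -c "
from h import *
s=sensors.sense();print(s['position']);go([.5465,-.1945,.0],rz(-.6))
d=snap('top','t2');e=snap('side','s2')
for p in([.595,-.3595,.088],[.595,-.3595,.003]):print(px('t2',p),px('s2',p))
cv2.imwrite('pics/c2.png',cv2.resize(np.hstack([d['pixels'][80:340,230:500],e['pixels'][60:320,200:470]]),None,fx=1.45,fy=1.45))"
```

```text
[ 0.54715586 -0.19530012  0.14890143]
shift [  1.   -0.9 148.9] turn [0.001 0.002 0.003]
[340.9 171.4] [288.3 164.4]
[336.2 179. ] [288.2 200.6]
```

View pics/c2.png

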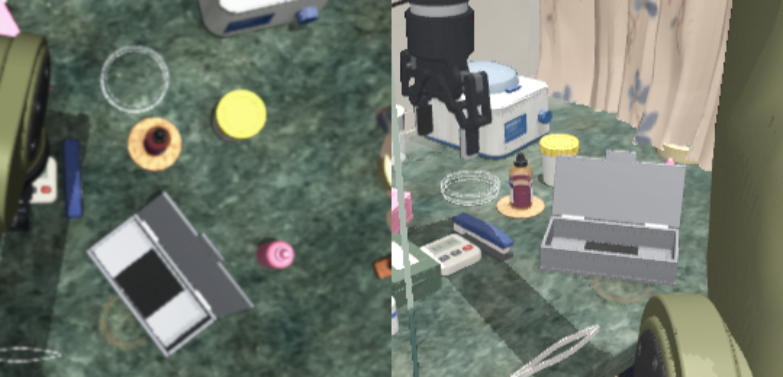

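The bottle stands upright on the mat, with its cap at top (157,137) and the mat centre at (155,144). The timer is still in place, so I'll grasp it.

send_rows(
  targets=[
    {"hand":1,"tx":1,"ty":-1,"tz":35,"ax":0,"ay":0,"az":0},
    {"hand":1,"tx":1,"ty":-1,"tz":70,"ax":0,"ay":0,"az":0},
    {"hand":1,"tx":1,"ty":-1,"tz":100,"ax":0,"ay":0,"az":0},
    {"hand":1,"tx":1,"ty":-1,"tz":125,"ax":0,"ay":0,"az":0},
    {"hand":1,"tx":1,"ty":-1,"tz":140,"ax":0,"ay":0,"az":0},
    {"hand":1,"tx":1,"ty":-1,"tz":148,"ax":0,"ay":0,"az":0},
    {"hand":1,"tx":1,"ty":-1,"tz":148,"ax":0,"ay":0,"az":0},
    {"hand":1,"tx":1,"ty":-1,"tz":148,"ax":0,"ay":0,"az":0},
  ],
)

```text
time_s: 7.13
position: [0.5461, -0.1953, -0.0]
tcp_rot: [2.233, 2.209, 0.0]
force: [-0.5, 0.5, 0.7]
grip_width: 0.999
gripper_force: 0.0
```

send_rows(
  targets=[
    {"hand":0.85,"tx":0,"ty":0,"tz":0,"ax":0,"ay":0,"az":0},
    {"hand":0.65,"tx":0,"ty":0,"tz":0,"ax":0,"ay":0,"az":0},
    {"hand":0.65,"tx":0,"ty":0,"tz":0,"ax":0,"ay":0,"az":0},
    {"hand":0.65,"tx":0,"ty":0,"tz":0,"ax":0,"ay":0,"az":0},
    {"hand":0.65,"tx":0,"ty":0,"tz":0,"ax":0,"ay":0,"az":0},
    {"hand":0.65,"tx":0,"ty":0,"tz":0,"ax":0,"ay":0,"az":0},
  ],
)

```text
time_s: 7.63
position: [0.5471, -0.195, 0.0018]
tcp_rot: [2.23, 2.208, 0.001]
force: [-1.0, 0.3, 5.9]
grip_width: 0.702
gripper_force: 32.5
```

```bash
python3 -c "
from h import *
go([.43,-.155,.06],rz(-53.3))"
```

```text
shift [  38.7 -117.4  -58.6] turn [0.003 0.    0.92 ]
```

send_rows(
  targets=[
    {"hand":0.6,"tx":0,"ty":0,"tz":-10,"ax":0,"ay":0,"az":0},
    {"hand":0.6,"tx":0,"ty":0,"tz":-30,"ax":0,"ay":0,"az":0},
    {"hand":0.6,"tx":0,"ty":0,"tz":-50,"ax":0,"ay":0,"az":0},
    {"hand":0.6,"tx":0,"ty":0,"tz":-65,"ax":0,"ay":0,"az":0.1},
    {"hand":0.6,"tx":5,"ty":-15,"tz":-65,"ax":0,"ay":0,"az":0.21},
    {"hand":0.6,"tx":12,"ty":-40,"tz":-65,"ax":0,"ay":0,"az":0.33},
    {"hand":0.6,"tx":21,"ty":-65,"tz":-65,"ax":0,"ay":0,"az":0.45},
    {"hand":0.6,"tx":30,"ty":-90,"tz":-65,"ax":0,"ay":0,"az":0.57},
    {"hand":0.6,"tx":36,"ty":-110,"tz":-65,"ax":0,"ay":0,"az":0.69},
    {"hand":0.6,"tx":39,"ty":-117,"tz":-65,"ax":0,"ay":0,"az":0.81},
  ],
)

```text
time_s: 8.47
position: [0.4257, -0.1532, 0.0648]
tcp_rot: [-2.926, -1.143, 0.004]
force: [0.3, -0.5, -0.1]
grip_width: 0.703
gripper_force: 33.1
```

send_rows(
  targets=[
    {"hand":0.6,"tx":0,"ty":0,"tz":0,"ax":0,"ay":0,"az":0.11},
    {"hand":0.6,"tx":0,"ty":0,"tz":0,"ax":0,"ay":0,"az":0.11},
    {"hand":0.6,"tx":0,"ty":0,"tz":0,"ax":0,"ay":0,"az":0.11},
    {"hand":0.6,"tx":0,"ty":0,"tz":0,"ax":0,"ay":0,"az":0.11},
  ],
)

```text
time_s: 8.8
position: [0.4296, -0.1542, 0.0652]
tcp_rot: [2.98, 0.994, 0.001]
force: [0.4, 0.1, -1.9]
grip_width: 0.704
gripper_force: 33.1
```

```bash
python3 -c "
from h import *
s=sensors.sense();print(s['position'],s['grip_width'],s['gripper_force'],s['force']);go([.43,-.155,.0015],rz(-53.3))"
```

```text
[ 0.42958303 -0.15420894  0.06521877] 0.703580680297163 33.054358205035896 [ 0.35431789  0.10789008 -1.87018518]
shift [-0.2  0.8 63.7] turn [ 0.001 -0.     0.003]
```

send_rows(
  targets=[
    {"hand":0.6,"tx":0,"ty":0,"tz":25,"ax":0,"ay":0,"az":0},
    {"hand":0.6,"tx":0,"ty":0,"tz":45,"ax":0,"ay":0,"az":0},
    {"hand":0.6,"tx":0,"ty":0,"tz":55,"ax":0,"ay":0,"az":0},
    {"hand":0.6,"tx":0,"ty":0,"tz":60,"ax":0,"ay":0,"az":0},
    {"hand":0.6,"tx":0,"ty":0,"tz":62,"ax":0,"ay":0,"az":0},
    {"hand":0.6,"tx":0,"ty":0,"tz":63.5,"ax":0,"ay":0,"az":0},
    {"hand":0.6,"tx":0,"ty":0,"tz":64,"ax":0,"ay":0,"az":0},
    {"hand":0.6,"tx":0,"ty":0,"tz":64,"ax":0,"ay":0,"az":0},
  ],
)

```text
time_s: 9.47
position: [0.4298, -0.1543, 0.0018]
tcp_rot: [2.981, 0.99, 0.001]
force: [-0.7, 1.0, 0.4]
grip_width: 0.704
gripper_force: 33.2
```

send_rows(
  targets=[
    {"hand":0.75,"tx":0,"ty":0,"tz":0,"ax":0,"ay":0,"az":0},
    {"hand":0.85,"tx":0,"ty":0,"tz":0,"ax":0,"ay":0,"az":0},
    {"hand":1,"tx":0,"ty":0,"tz":0,"ax":0,"ay":0,"az":0},
    {"hand":1,"tx":0,"ty":0,"tz":0,"ax":0,"ay":0,"az":0},
    {"hand":1,"tx":0,"ty":0,"tz":-10,"ax":0,"ay":0,"az":0},
    {"hand":1,"tx":0,"ty":0,"tz":-30,"ax":0,"ay":0,"az":0},
    {"hand":1,"tx":0,"ty":0,"tz":-60,"ax":0,"ay":0,"az":0},
    {"hand":1,"tx":0,"ty":0,"tz":-60,"ax":0,"ay":0,"az":0},
  ],
)

```text
time_s: 10.13
position: [0.4329, -0.1553, 0.0661]
tcp_rot: [2.976, 0.988, 0.01]
force: [1.4, -0.4, 0.4]
grip_width: 1.0
gripper_force: 0.0
```

```bash
python3 -c "
from h import *
s=sensors.sense();print(s['position'],s['grip_width'],s['gripper_force'],s['force']);go([.43,-.155,.06],rz(36.7))"
```

```text
[ 0.43292308 -0.15533249  0.06612786] 0.9995585519576634 0.0 [ 1.35212164 -0.43642556  0.35834021]
shift [-2.2 -2.1  6.1] turn [ 0.01   0.003 -1.57 ]
```

send_rows(
  targets=[
    {"hand":1,"tx":0,"ty":0,"tz":0,"ax":0,"ay":0,"az":-0.12},
    {"hand":1,"tx":0,"ty":0,"tz":0,"ax":0,"ay":0,"az":-0.24},
    {"hand":1,"tx":0,"ty":0,"tz":0,"ax":0,"ay":0,"az":-0.36},
    {"hand":1,"tx":0,"ty":0,"tz":0,"ax":0,"ay":0,"az":-0.48},
    {"hand":1,"tx":0,"ty":0,"tz":0,"ax":0,"ay":0,"az":-0.6},
    {"hand":1,"tx":0,"ty":0,"tz":0,"ax":0,"ay":0,"az":-0.72},
    {"hand":1,"tx":0,"ty":0,"tz":0,"ax":0,"ay":0,"az":-0.84},
    {"hand":1,"tx":0,"ty":0,"tz":0,"ax":0,"ay":0,"az":-0.96},
    {"hand":1,"tx":0,"ty":0,"tz":0,"ax":0,"ay":0,"az":-1.08},
    {"hand":1,"tx":0,"ty":0,"tz":0,"ax":0,"ay":0,"az":-1.2},
  ],
)

```text
time_s: 10.97
position: [0.4294, -0.1542, 0.0613]
tcp_rot: [1.894, 2.505, 0.0]
force: [0.1, -0.0, 0.6]
grip_width: 1.002
gripper_force: 0.0
```

send_rows(
  targets=[
    {"hand":1,"tx":0,"ty":0,"tz":0,"ax":0,"ay":0,"az":-0.12},
    {"hand":1,"tx":0,"ty":0,"tz":0,"ax":0,"ay":0,"az":-0.24},
    {"hand":1,"tx":0,"ty":0,"tz":0,"ax":0,"ay":0,"az":-0.37},
    {"hand":1,"tx":0,"ty":0,"tz":0,"ax":0,"ay":0,"az":-0.37},
    {"hand":1,"tx":0,"ty":0,"tz":0,"ax":0,"ay":0,"az":-0.37},
    {"hand":1,"tx":0,"ty":0,"tz":0,"ax":0,"ay":0,"az":-0.37},
  ],
)

```text
time_s: 11.47
position: [0.4292, -0.1542, 0.0611]
tcp_rot: [1.414, 2.805, -0.0]
force: [0.5, -0.2, -0.0]
grip_width: 0.999
gripper_force: 0.0
```

```bash
python3 -c "
from h import *
s=sensors.sense();print(s['position'],s['q'].round(2));go([.4298,-.1543,.001],rz(36.7))
d=snap('top','t3');e=snap('side','s3')
cv2.imwrite('pics/c3.png',cv2.resize(np.hstack([d['pixels'][150:330,150:400],e['pixels'][120:300,180:430]]),None,fx=1.55,fy=1.55))"
```

```text
[ 0.42923949 -0.15424993  0.06105841] [ 0.75  0.1  -0.48  2.09  0.06  0.96  0.88]
shift [-0.3  0.4 60.1] turn [ 0.     0.    -0.004]
```

View pics/c3.png

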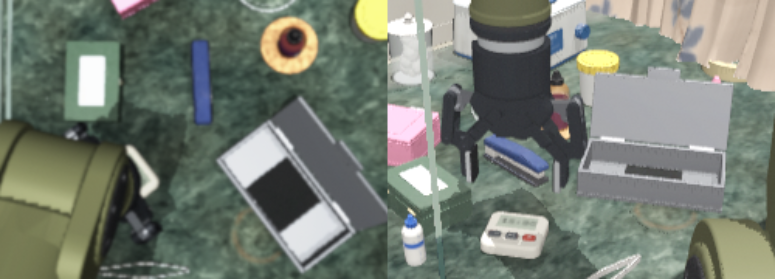

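The timer lies flat below the open gripper, at (515,232) in the side crop, and it is aligned. I'll grasp its y sides.

send_rows(
  targets=[
    {"hand":1,"tx":0,"ty":0,"tz":25,"ax":0,"ay":0,"az":0},
    {"hand":1,"tx":0,"ty":0,"tz":45,"ax":0,"ay":0,"az":0},
    {"hand":1,"tx":0,"ty":0,"tz":57,"ax":0,"ay":0,"az":0},
    {"hand":1,"tx":0,"ty":0,"tz":60,"ax":0,"ay":0,"az":0},
    {"hand":1,"tx":0,"ty":0,"tz":60,"ax":0,"ay":0,"az":0},
    {"hand":0.85,"tx":0,"ty":0,"tz":60,"ax":0,"ay":0,"az":0},
    {"hand":0.65,"tx":0,"ty":0,"tz":60,"ax":0,"ay":0,"az":0},
    {"hand":0.65,"tx":0,"ty":0,"tz":60,"ax":0,"ay":0,"az":0},
    {"hand":0.65,"tx":0,"ty":0,"tz":60,"ax":0,"ay":0,"az":0},
    {"hand":0.65,"tx":0,"ty":0,"tz":60,"ax":0,"ay":0,"az":0},
  ],
)

```text
time_s: 12.4
position: [0.4301, -0.1544, 0.0023]
tcp_rot: [1.409, 2.805, -0.001]
force: [-2.2, 1.2, 5.6]
grip_width: 0.745
gripper_force: 32.4
```

send_rows(
  targets=[
    {"hand":0.65,"tx":0,"ty":0,"tz":-10,"ax":0,"ay":0,"az":0},
    {"hand":0.65,"tx":0,"ty":0,"tz":-35,"ax":0,"ay":0,"az":0},
    {"hand":0.65,"tx":0,"ty":0,"tz":-65,"ax":0,"ay":0,"az":0},
    {"hand":0.65,"tx":0,"ty":0,"tz":-80,"ax":0,"ay":0,"az":0},
    {"hand":0.65,"tx":0,"ty":0,"tz":-80,"ax":0,"ay":0,"az":0},
    {"hand":0.65,"tx":0,"ty":0,"tz":-80,"ax":0,"ay":0,"az":0},
  ],
)

```text
time_s: 12.9
position: [0.43, -0.1546, 0.0822]
tcp_rot: [1.409, 2.804, -0.001]
force: [0.3, -0.2, -1.5]
grip_width: 0.745
gripper_force: 33.8
```

```bash
python3 -c "
from h import *
s=sensors.sense();print(s['position'],s['grip_width'],s['gripper_force'],s['force']);go([.4073,-.3483,.08],rz(36.7))"
```

```text
[ 0.42998101 -0.15464785  0.08222651] 0.7447340902287999 33.775196945643984 [ 0.26190665 -0.16278149 -1.48090789]
shift [-141.8 -133.8    2.5] turn [ 0.001  0.003 -0.001]
```

send_rows(
  targets=[
    {"hand":0.65,"tx":-15,"ty":-14,"tz":0,"ax":0,"ay":0,"az":0},
    {"hand":0.65,"tx":-40,"ty":-38,"tz":0,"ax":0,"ay":0,"az":0},
    {"hand":0.65,"tx":-65,"ty":-62,"tz":0,"ax":0,"ay":0,"az":0},
    {"hand":0.65,"tx":-90,"ty":-86,"tz":0,"ax":0,"ay":0,"az":0},
    {"hand":0.65,"tx":-115,"ty":-109,"tz":0,"ax":0,"ay":0,"az":0},
    {"hand":0.65,"tx":-135,"ty":-127,"tz":0,"ax":0,"ay":0,"az":0},
    {"hand":0.65,"tx":-142,"ty":-134,"tz":0,"ax":0,"ay":0,"az":0},
    {"hand":0.65,"tx":-142,"ty":-134,"tz":0,"ax":0,"ay":0,"az":0},
    {"hand":0.65,"tx":-142,"ty":-134,"tz":0,"ax":0,"ay":0,"az":0},
    {"hand":0.65,"tx":-142,"ty":-134,"tz":0,"ax":0,"ay":0,"az":0},
  ],
)

```text
time_s: 13.73
position: [0.4067, -0.3457, 0.08]
tcp_rot: [-1.406, -2.807, -0.002]
force: [-0.5, 0.7, -0.8]
grip_width: 0.746
gripper_force: 33.8
```

```bash
python3 -c "
from h import *
s=sensors.sense();print(s['position'],s['grip_width'],s['force']);go([.4073,-.3483,.0085],rz(36.7))
e=snap('side','s4')
a=np.radians(36.7);ex=np.array([np.sin(a),-np.cos(a),0]);ey=np.array([np.cos(a),np.sin(a),0]);c=np.array([.4073,-.3483,0])
for p in((-.041,.085,.036),(-.041,-.085,.036),(.041,.085,.036)):print(px('s4',c+p[0]*ex+p[1]*ey+[0,0,p[2]]))
for p in((-.031,.033,.09),(-.031,-.033,.09)):print('timer',px('s4',c+p[0]*ex+p[1]*ey+[0,0,p[2]-.002]))
cv2.imwrite('pics/c4.png',cv2.resize(e['pixels'][100:280,280:430],None,fx=3.3,fy=3.3))"
```

```text
[ 0.40669332 -0.34566333  0.08001558] 0.7455708096628773 [-0.45257307  0.67756844 -0.80118362]
shift [-2.6 -1.1 71.5] turn [ 0.    -0.002  0.002]
[301.4 228.9]
[396.9 239.7]
[309.1 207.6]
timer [331.9 204.1]
timer [369.8 208. ]
```

View pics/c4.png

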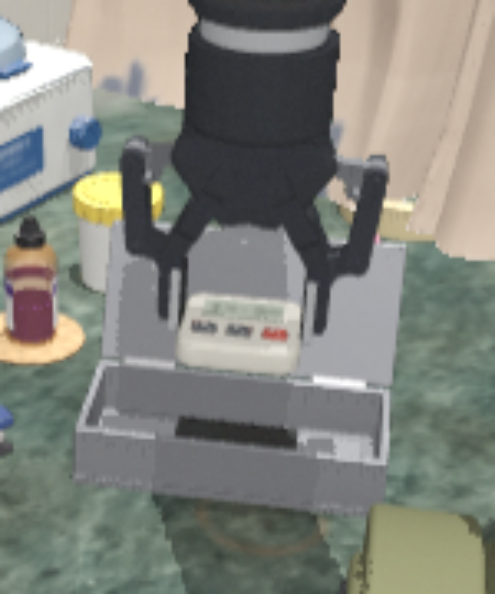

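The timer hangs level above the case with its keys to the front, and the rim front runs from (78,430) to (388,463). I'll lower it to just above the rim and check again.

send_rows(
  targets=[
    {"hand":0.65,"tx":-2,"ty":-1,"tz":12,"ax":0,"ay":0,"az":0},
    {"hand":0.65,"tx":-2,"ty":-1,"tz":25,"ax":0,"ay":0,"az":0},
    {"hand":0.65,"tx":-2,"ty":-1,"tz":34,"ax":0,"ay":0,"az":0},
    {"hand":0.65,"tx":-2,"ty":-1,"tz":34,"ax":0,"ay":0,"az":0},
    {"hand":0.65,"tx":-2,"ty":-1,"tz":34,"ax":0,"ay":0,"az":0},
    {"hand":0.65,"tx":-2,"ty":-1,"tz":34,"ax":0,"ay":0,"az":0},
  ],
)

```text
time_s: 14.28
position: [0.4072, -0.3501, 0.047]
tcp_rot: [1.409, 2.808, -0.0]
force: [0.5, -0.8, -0.8]
grip_width: 0.745
gripper_force: 33.8
```

```bash
python3 -c "
from h import *
s=sensors.sense();print(s['position'],s['grip_width'],s['force']);go([.4070,-.3479,.0090],rz(36.7))
e=snap('side','s5');snap('top','t5')
s=sensors.sense();print(s['position'])
cv2.imwrite('pics/c5.png',cv2.resize(e['pixels'][150:280,290:410],None,fx=4.5,fy=4.5,interpolation=cv2.INTER_CUBIC))"
```

```text
[ 0.40723294 -0.35011694  0.0470138 ] 0.7446686231206234 [ 0.50066109 -0.77173928 -0.76228144]
shift [ 1.9  1.1 38. ] turn [0. 0. 0.]
[ 0.40737387 -0.35052229  0.04744283]
```

View pics/c5.png

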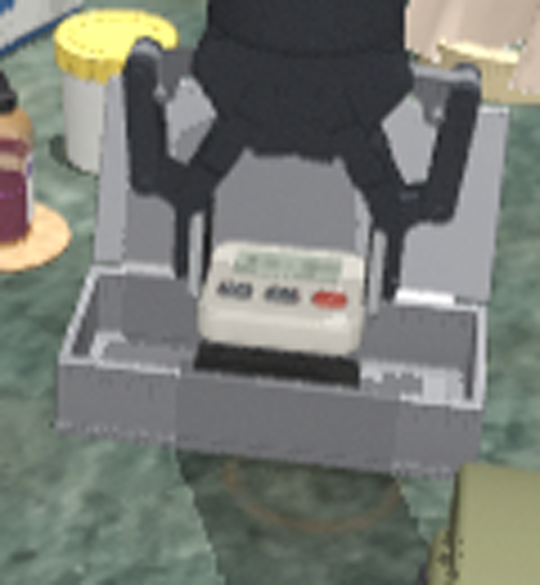

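The timer is just above the rim. Its front bottom edge mid is at (281,349), and the front rim runs from (57,366) to (485,407). I'll use the relative offset, which cancels the camera bias.

```bash
python3 -c "
from h import *
P=lambda u,v,z:pt('s5',(u+.5)/4.5-.5+290,(v+.5)/4.5-.5+150,z)
a=np.radians(36.7);ex=np.array([np.sin(a),-np.cos(a),0]);ey=np.array([np.cos(a),np.sin(a),0]);c=np.array([.4073,-.3483,0])
for n,u,v,z in(('rimL',57,366,.036),('rimR',485,407,.036),('rimmid',271,386.5,.036),('tfrontbottom',281,349,.0465),('tL',200,333,.0465),('tR',361,350,.0465),('hingeR',487,307,.036)):
  w=P(u,v,z)-c; print(n,(w@ex*1000).round(1),(w@ey*1000).round(1))
go([.4070,-.3479,.0090],rz(36.7))"
```

```text
rimL -47.6 82.2
rimR -42.0 -85.9
rimmid -44.8 -3.2
tfrontbottom -32.8 -5.3
tL -27.3 27.7
tR -26.8 -36.3
hingeR 37.2 -85.2
shift [ 2.4  1.3 38.4] turn [ 0.     0.001 -0.   ]
```

send_rows(
  targets=[
    {"hand":0.65,"tx":2,"ty":1.5,"tz":4,"ax":0,"ay":0,"az":0},
    {"hand":0.65,"tx":2,"ty":1.5,"tz":10,"ax":0,"ay":0,"az":0},
    {"hand":0.65,"tx":2,"ty":1.5,"tz":18,"ax":0,"ay":0,"az":0},
    {"hand":0.65,"tx":2,"ty":1.5,"tz":26,"ax":0,"ay":0,"az":0},
    {"hand":0.65,"tx":2,"ty":1.5,"tz":32,"ax":0,"ay":0,"az":0},
    {"hand":0.65,"tx":2,"ty":1.5,"tz":35,"ax":0,"ay":0,"az":0},
    {"hand":0.65,"tx":2,"ty":1.5,"tz":37,"ax":0,"ay":0,"az":0},
    {"hand":0.65,"tx":2,"ty":1.5,"tz":38,"ax":0,"ay":0,"az":0},
    {"hand":0.65,"tx":2,"ty":1.5,"tz":38,"ax":0,"ay":0,"az":0},
  ],
)

```text
time_s: 15.13
position: [0.4064, -0.3474, 0.0094]
tcp_rot: [-1.409, -2.806, -0.0]
force: [-3.6, 2.1, 5.9]
grip_width: 0.744
gripper_force: 34.9
```

send_rows(
  targets=[
    {"hand":0.78,"tx":0,"ty":0,"tz":0,"ax":0,"ay":0,"az":0},
    {"hand":0.85,"tx":0,"ty":0,"tz":0,"ax":0,"ay":0,"az":0},
    {"hand":0.95,"tx":0,"ty":0,"tz":0,"ax":0,"ay":0,"az":0},
    {"hand":0.95,"tx":0,"ty":0,"tz":0,"ax":0,"ay":0,"az":0},
    {"hand":0.95,"tx":0,"ty":0,"tz":-8,"ax":0,"ay":0,"az":0},
    {"hand":0.95,"tx":0,"ty":0,"tz":-25,"ax":0,"ay":0,"az":0},
    {"hand":0.95,"tx":0,"ty":0,"tz":-60,"ax":0,"ay":0,"az":0},
    {"hand":0.6,"tx":0,"ty":0,"tz":-100,"ax":0,"ay":0,"az":0},
    {"hand":0.3,"tx":0,"ty":0,"tz":-140,"ax":0,"ay":0,"az":0},
    {"hand":0,"tx":0,"ty":0,"tz":-145,"ax":0,"ay":0,"az":0},
  ],
)

```text
time_s: 15.97
position: [0.4106, -0.3505, 0.1622]
tcp_rot: [1.404, 2.796, -0.006]
force: [1.5, -1.0, 0.2]
grip_width: 0.547
gripper_force: 0.0
```

```bash
python3 -c "
from h import *
s=sensors.sense();print(s['position'],s['grip_width'],s['force'])
a=np.radians(36.7);ex=np.array([np.sin(a),-np.cos(a),0]);c=np.array([.4073,-.3483,0])
go(c+ex*.10+[0,0,.155],rz(36.7)); print(c+ex*.1)
e=snap('side','s6')
cv2.imwrite('pics/c6.png',cv2.resize(e['pixels'][100:280,280:430],None,fx=3.3,fy=3.3,interpolation=cv2.INTER_CUBIC))"
```

```text
[ 0.41063729 -0.3504603   0.16222679] 0.5465765963579066 [ 1.54458455 -0.97863024  0.22704208]
shift [-96.2  -1.4   8.5] turn [ 0.002  0.013 -0.   ]
[ 0.46706251 -0.42847756  0.        ]
```

View pics/c6.png

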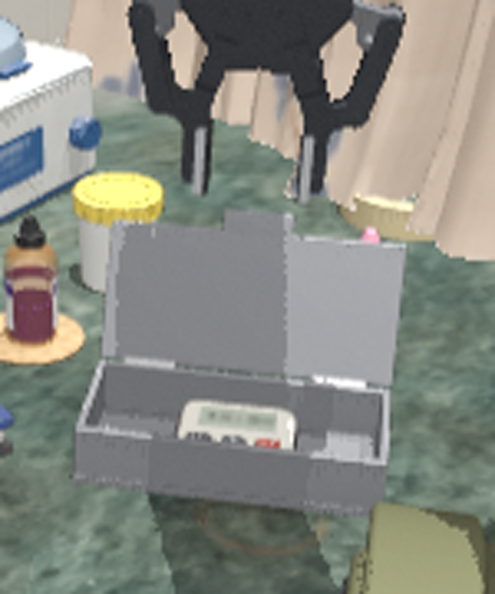

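The timer lies flat in the case, at (238,425), with its keys to the front. Next I'll move behind the lid with the fingers shut.

send_rows(
  targets=[
    {"hand":0,"tx":-35,"ty":0,"tz":5,"ax":0,"ay":0,"az":0},
    {"hand":0,"tx":-70,"ty":-1,"tz":5,"ax":0,"ay":0,"az":0},
    {"hand":0,"tx":-100,"ty":-1,"tz":5,"ax":0,"ay":0,"az":0},
    {"hand":0,"tx":-104,"ty":-1,"tz":5,"ax":0,"ay":0,"az":0},
    {"hand":0,"tx":-104,"ty":-1,"tz":5,"ax":0,"ay":0,"az":0},
    {"hand":0,"tx":-104,"ty":-1,"tz":5,"ax":0,"ay":0,"az":0},
    {"hand":0,"tx":-104,"ty":-1,"tz":5,"ax":0,"ay":0,"az":0},
  ],
)

```text
time_s: 16.6
position: [0.4676, -0.4303, 0.1482]
tcp_rot: [-1.408, -2.806, -0.001]
force: [0.2, -0.1, 0.5]
grip_width: -0.003
gripper_force: 0.0
```

```bash
python3 -c "
from h import *
s=sensors.sense();print(s['position'],s['grip_width'],s['force'])
a=np.radians(36.7);ex=np.array([np.sin(a),-np.cos(a),0]);c=np.array([.4073,-.3483,0])
print((s['position']-c)@ex);go(c+ex*.108+[0,0,.10],rz(36.7))
e=snap('side','s7');d=snap('top','t7')
cv2.imwrite('pics/c7.png',cv2.resize(np.hstack([d['pixels'][190:340,260:420],e['pixels'][90:240,280:440]]),None,fx=2.45,fy=2.45,interpolation=cv2.INTER_CUBIC))"
```

```text
[ 0.4675511  -0.43032909  0.1481913 ] -0.0025289732780192434 [ 0.19985774 -0.09726092  0.4713273 ]
0.10177650118399119
shift [-6.3  0.7 48.2] turn [-0.    -0.002  0.   ]
```

View pics/c7.png

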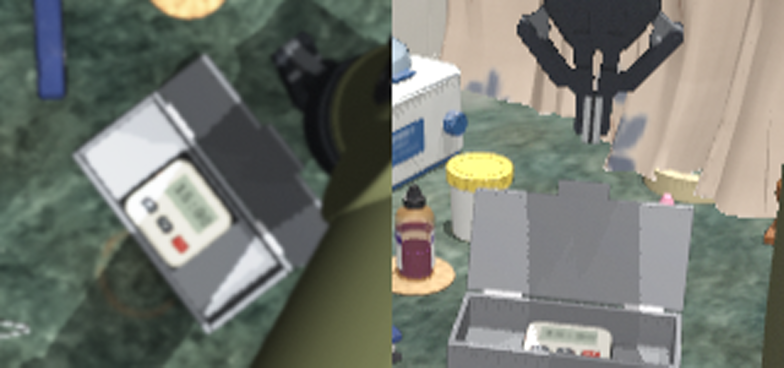

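The timer is centred on the pad, at top (180,210). The shut fingers are behind the lid, so I'll push it over in an arc.

send_rows(
  targets=[
    {"hand":0,"tx":-5,"ty":1,"tz":20,"ax":0,"ay":0,"az":0},
    {"hand":0,"tx":-5,"ty":1,"tz":40,"ax":0,"ay":0,"az":0},
    {"hand":0,"tx":-5,"ty":1,"tz":48,"ax":0,"ay":0,"az":0},
    {"hand":0,"tx":-5,"ty":1,"tz":48,"ax":0,"ay":0,"az":0},
    {"hand":0,"tx":-5,"ty":1,"tz":48,"ax":0,"ay":0,"az":0},
  ],
)

```text
time_s: 17.12
position: [0.4717, -0.4348, 0.1011]
tcp_rot: [-1.409, -2.807, -0.0]
force: [0.2, -0.0, 0.5]
grip_width: -0.003
gripper_force: 0.0
```

send_rows(
  targets=[
    {"hand":0,"tx":12,"ty":0,"tz":0,"ax":0,"ay":0,"az":0},
    {"hand":0,"tx":24,"ty":0,"tz":0,"ax":0,"ay":0,"az":0},
    {"hand":0,"tx":36,"ty":0,"tz":0,"ax":0,"ay":0,"az":0},
    {"hand":0,"tx":49,"ty":0,"tz":0,"ax":0,"ay":0,"az":0},
    {"hand":0,"tx":58,"ty":0,"tz":0,"ax":0,"ay":0,"az":0},
    {"hand":0,"tx":66,"ty":0,"tz":0,"ax":0,"ay":0,"az":0},
    {"hand":0,"tx":74,"ty":0,"tz":2,"ax":0,"ay":0,"az":0},
    {"hand":0,"tx":82,"ty":0,"tz":5,"ax":0,"ay":0,"az":0},
    {"hand":0,"tx":82,"ty":0,"tz":5,"ax":0,"ay":0,"az":0},
  ],
)

```text
time_s: 17.87
position: [0.4219, -0.3677, 0.0952]
tcp_rot: [-1.408, -2.806, -0.001]
force: [0.3, -0.4, -0.4]
grip_width: 0.0
gripper_force: 0.0
```

```bash
python3 -c "
from h import *
s=sensors.sense();print(s['position'],s['force'])
a=np.radians(36.7);ex=np.array([np.sin(a),-np.cos(a),0]);c=np.array([.4073,-.3483,0])
print((s['position']-c)@ex);go(c+ex*-.013+[0,0,.0415],rz(36.7))"
```

```text
[ 0.42185457 -0.36772784  0.09520925] [ 0.27599084 -0.43392609 -0.3944745 ]
0.02427494541406567
shift [37.2 -0.  53.8] turn [-0.001 -0.002  0.   ]
```

send_rows(
  targets=[
    {"hand":0,"tx":7,"ty":0,"tz":4,"ax":0,"ay":0,"az":0},
    {"hand":0,"tx":14,"ty":0,"tz":9,"ax":0,"ay":0,"az":0},
    {"hand":0,"tx":20,"ty":0,"tz":15,"ax":0,"ay":0,"az":0},
    {"hand":0,"tx":26,"ty":0,"tz":22,"ax":0,"ay":0,"az":0},
    {"hand":0,"tx":31,"ty":0,"tz":29,"ax":0,"ay":0,"az":0},
    {"hand":0,"tx":35,"ty":0,"tz":36,"ax":0,"ay":0,"az":0},
    {"hand":0,"tx":37,"ty":0,"tz":43,"ax":0,"ay":0,"az":0},
    {"hand":0,"tx":37,"ty":0,"tz":48,"ax":0,"ay":0,"az":0},
    {"hand":0,"tx":37,"ty":0,"tz":51,"ax":0,"ay":0,"az":0},
    {"hand":0,"tx":37,"ty":0,"tz":51,"ax":0,"ay":0,"az":0},
  ],
)

```text
time_s: 18.7
position: [0.4003, -0.3393, 0.0437]
tcp_rot: [-1.409, -2.806, -0.001]
force: [0.1, 0.6, -0.5]
grip_width: -0.003
gripper_force: 0.0
```

send_rows(
  targets=[
    {"hand":0,"tx":0,"ty":0,"tz":1.5,"ax":0,"ay":0,"az":0},
    {"hand":0,"tx":0,"ty":0,"tz":3,"ax":0,"ay":0,"az":0},
    {"hand":0,"tx":0,"ty":0,"tz":4,"ax":0,"ay":0,"az":0},
    {"hand":0,"tx":0,"ty":0,"tz":4,"ax":0,"ay":0,"az":0},
  ],
)

```text
time_s: 19.03
position: [0.4011, -0.34, 0.0416]
tcp_rot: [1.41, 2.807, -0.001]
force: [-1.5, 2.1, 4.8]
grip_width: 0.003
gripper_force: 2.4
```

send_rows(
  targets=[
    {"hand":0,"tx":0,"ty":0,"tz":2,"ax":0,"ay":0,"az":0},
    {"hand":0,"tx":0,"ty":0,"tz":2,"ax":0,"ay":0,"az":0},
    {"hand":0,"tx":0,"ty":0,"tz":-10,"ax":0,"ay":0,"az":0},
    {"hand":0,"tx":0,"ty":0,"tz":-40,"ax":0,"ay":0,"az":0},
    {"hand":0,"tx":0,"ty":0,"tz":-80,"ax":0,"ay":0,"az":0},
    {"hand":0,"tx":0,"ty":0,"tz":-120,"ax":0,"ay":0,"az":0},
    {"hand":0,"tx":0,"ty":0,"tz":-120,"ax":0,"ay":0,"az":0},
    {"hand":0,"tx":0,"ty":0,"tz":-120,"ax":0,"ay":0,"az":0},
  ],
)

```text
time_s: 19.7
position: [0.4027, -0.3412, 0.1642]
tcp_rot: [1.407, 2.801, -0.004]
force: [-0.3, -0.1, -1.3]
grip_width: -0.004
gripper_force: 0.0
```

```bash
python3 -c "
from h import *
print(sensors.sense()['force'])
e=snap('side','s8');cv2.imwrite('pics/c8.png',cv2.resize(e['pixels'][90:290,200:440],None,fx=3,fy=3,interpolation=cv2.INTER_CUBIC))"
```

```text
[-0.32553753 -0.07627653 -1.34041365]
```

View pics/c8.png

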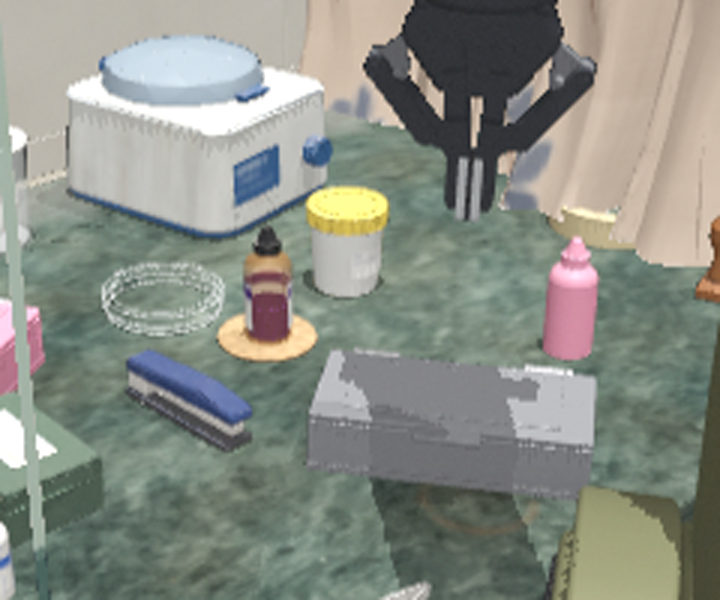

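The lid is flat and shut on the case, at (455,400). The bottle stands on the mat at (268,300), and the gripper is clear.

```bash
python3 -c "
from rig import manip
print(manip.close_job())"
```

```text
the job is handed in; nothing more can be done
None
```

The job is handed in: the bottle stands upright on the cork mat, the timer lies in the case with its keys to the front, and the lid is shut; the images show nothing else moved, and the hand-in gave no verdict.

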